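Dial the code of the cheese-iron case and draw its bolt

TASK

Unlock the blue case: roll its three number wheels so that they show 4 on the left, 2 in the middle and 5 on the right (as seen from the robot, the white spots on top counting like dice, centred between the red marks), with light finger pressure. Once the code stands, slide the brass-knobbed bolt fully to the left without forcing it, leave the code standing, let go, and leave everything else on the table where it is.

Things in the scene. Friction and masses are not known exactly. Their poses are not given: they have to be found in the camera images.
- case: Fixed blue case, aluminium lid, 220 x 260 x 100 mm (x, y, z). Origin at the centre of its underside; x points away from the robot side, y to the left along the row of wheels, z up. The flat lid top is 100 mm above the origin. Wheel axles: x = +30 mm, y = +48 (left), 0 (middle), -48 mm (right). Bolt: along y at x = -65 mm.
- left_top (a point): Nominal topmost point of the left wheel, 15 mm above the lid; with worn seats the real top of each wheel stands up to 3 mm higher or lower, to be felt. Each wheel is a black drum, radius 25 mm, 20 mm wide, axle along the case's y, 28 mm of clear lid between neighbours. 1 to 6 white spots, 60 degrees apart, thin yellow bars half-way between; the number on top, between the red marks, counts.
- middle_top (a point): The same nominal point on the middle wheel. To turn a wheel, press a fingertip on its top and drag along the case's x: the top of the drum follows the finger. It turns stiffly (3 N at the rim; with 6 to 10 N of pressure the finger does not slip) and stays where it is left.
- right_top (a point): The same nominal point on the right wheel. Every wheel's axle is sprung: it sinks 1 mm for each 6 N of pressure and hits bottom after 4 mm. More than 18 N damages a wheel, so press it with about 6 to 10 N, read from the force sensor.
- wheel_left (a joint): Angle of the left wheel, rad: 0 shows number 1, and each further 1.047 the next number (1.047 two, 2.094 three, 3.142 four, 4.189 five, 5.236 six). It grows as the top of the wheel moves along the case's +x (away from the robot). Stops at -0.3 and 5.54: it does not go round from 6 to 1.
- wheel_middle (a joint): The same for the middle wheel.
- wheel_right (a joint): The same for the right wheel.
- bolt (a joint): Travel of the bolt, m: 0 shut (right), 0.040 fully open (at its stop, to the left, the case's +y). It slides with about 2 N of friction and stays where it is left.
- bolt_knob (a point): Centre of the upright brass knob on the bolt, 20 mm above the lid: 16 mm in diameter, from 8 to 32 mm above the lid. The flat bolt below, 16 mm wide, 8 mm high, runs 75 mm to either side along y. Two dark guides over it, 34 mm along x, 14 mm along y, 13 mm high, are centred 42 mm to the right (-y) and 92 mm to the left of the shut knob. Over 35 N bends the bolt.
- wax_tin: Bystander: small red tin, 35 mm in diameter, 28 mm tall, standing loose on the far left corner of the lid. Origin under it.
- cheese: Bystander: small round cheese, 110 mm in diameter, 50 mm tall, on a wooden board on the left. Origin under it.
- brush: Bystander: hand brush lying on the table on the right.
- mug: Bystander: white mug, 85 mm tall, on the far right. Origin under it.
- jar: Bystander: amber jar, 90 mm tall, beyond the case. Origin under it.
- iron: Bystander: cheese iron with a wooden handle, about 220 mm long, lying on the right, near the robot.
- label_block: Bystander: small wooden block, 50 x 40 x 20 mm, beyond the case. Origin under it.

How it is judged:
On the way, in this order (a step that is already met when the one before it is completed fails the run):
1. all three wheels show the code 4-2-5, the bolt still shut (value of joint wheel_left between 2.9816 and 3.3016 rad and value of joint wheel_middle between 0.8872 and 1.2072 rad and value of joint wheel_right between 4.0288 and 4.3488 rad and value of joint bolt below 0.006 m), for 0.2 s.
2. the bolt is drawn fully to the left, the code still standing (value of joint wheel_left between 2.9816 and 3.3016 rad and value of joint wheel_middle between 0.8872 and 1.2072 rad and value of joint wheel_right between 4.0288 and 4.3488 rad and value of joint bolt above 0.036 m), for 0.2 s.
At the end, for the whole second after the job is handed in: The wheels stand still at 4 (left), 2 (middle) and 5 (right), each within 0.16 rad (4 mm at the rim) of the number's centre, and the bolt is open by more than 36 of its 40 mm (all of step 2 and velocity of joint wheel_left between -0.05 and 0.05 rad/s and velocity of joint wheel_middle between -0.05 and 0.05 rad/s and velocity of joint wheel_right between -0.05 and 0.05 rad/s); the robot touches nothing.
It fails at once if more than 18 N on a wheel (contact force between any of wheel_left, wheel_middle, wheel_right and anything else above 18 N).
It fails at once if more than 35 N on the bolt (contact force between bolt and anything else above 35 N).
It fails at once if the bolt moved by more than 10 mm while the code does not stand (value of joint bolt above 0.01 m and not (value of joint wheel_left between 2.9816 and 3.3016 rad and value of joint wheel_middle between 0.8872 and 1.2072 rad and value of joint wheel_right between 4.0288 and 4.3488 rad)).
It fails at once if a bystander is moved by more than 25 mm (distance of any of wax_tin, cheese, brush, mug, jar, iron, label_block from where it was at the start of the episode above 0.025 m).
It also fails if it takes over 70 s, if anything falls off the work surface, if the arm or the gripper's body presses on something with over 40 N, if the wrist force passes 120 N, or if a joint passes its speed limit or range.

ROBOT

A 7-joint arm with a two-finger parallel gripper is mounted at the origin on the work surface. World frame = base frame: x ahead of the robot, y to its left, z up, the work surface at z = 0. Lengths are in m, angles in rad, forces in N, time in s.
With the tool pointing down it reaches from about 0.4 to 0.85 m from the base axis. Payload 10.4 kg.
Tool frame: the origin (TCP) lies between the finger pads; the fingertips stand 19 mm ahead of it and the grasp point (between the pads) is the TCP; x points along the fingers, y is the direction in which the jaws open and shut, and the axes are right-handed (so a half turn about x gives the same grasp; the last joint's range is limited). The gripper opens to 87 mm and grips with 3 to 60 N. Pads are 19 mm wide; open, the fingers measure 117 mm over their backs; the gripper's body (75 mm by 190 mm) begins 51 mm behind the grasp point.
Start: joints at [-1.355, 0.332, -0.065, 1.46, 0.022, 1.35, -0.088], TCP at [0.148, 0.607, 0.242] pointing down, gripper open.
Joint ranges: [-2.6, 2.6], [-0.5, 2.12], [-1.47, 1.34], [0.16, 2.42], [-1.27, 4.41], [0.06, 2.06], [-2.6, 2.6]. Speed limits (rad/s): [2.22, 2.22, 2.79, 2.79, 3.14, 3.14, 3.14].

INTERFACE

Orientations are given as a unit quaternion [x, y, z, w].
In Python, from bench import r gives the robot as it stands.
- The arm moves only by the tool drive_tool, never from a script. Its argument "motion" is a list of rows, each a list of 4 numbers: the shift along the tool's x, y, z in cm, then the turn about the tool's x in units of 5 degrees (1.0 is 5 degrees). In form: [[tx, ty, tz, twist], ...]. A call has 1 to 20 rows; each row is the pose to reach, as a shift and turn from the pose commanded when the call began, along the tool's axes at that moment; what a row does not reach only later rows make up. A row lasts 1/12 s, in which the tool goes at most 41.7 mm and 7.16 degrees, less where a joint would pass 70% of its speed; a pose out of reach is approached as far as the arm can. A call with a gripper value outside its range is refused whole. "grip" is the closure in counts, from 0 (fully open) to 255 (shut), set as the call begins (left out, the last holds). The fingers move at their own pace and stop on an object; "force" is the grip in N (left out, the last holds). Time passes only in rows, so rows that repeat a pose let the fingers close. It gives the time, the measured TCP pose, the force and the opening at its end, in the units of the state.
- r.read_state(): the state, without advancing time (a new reading comes with each control period).
- r.camera(name): name is "side" or "top" or "wrist"; returns the picture (480x640x3 uint8, red, green, blue); there is no depth.
- r.calibration(name): a dict with "fx", "fy", "cx", "cy" (pixels), "xyz" and "orientation" of the camera in the world. Camera axes: x right, y up, looking along -z (the intrinsics and any distortion apply to the point x, -y, -z); pixel columns grow to the right and rows downward; lengths in m; the calibration is good to about 2 mm. A picture is of the moment at which its call begins: read the wrist's pose just before it. calibration takes no time and is no camera call; for the wrist camera it gives the pose at the moment of the call.
- r.close_job(): hands the job in, once; it reports no verdict.
The state is a dict: "time": time; "joint_positions": joint angles; "joint_vel": joint speeds; "joint_torque": joint torques, N m; "ee_pos": TCP position; "eef_rot": TCP orientation; "ft_force": force on the tool from outside, world axes, zero at the start; "torque": the same for the moment, N m; "width": finger opening in m.
Only numpy, scipy, OpenCV 4.12 (cv2) and the standard library are available. Lean on these libraries where they do the work, as an engineer would, in place of code of your own. Each camera call takes 0.05 s, during which the arm holds its last target.

## Working session

There is one attempt and no reset: what is moved stays moved. The work goes in short steps, Python scripts to look and compute and a tool call to move; the robot and the scene stay as the last step left them, time stands still between calls to the robot, and variables do not carry over. Pictures are saved under pics/ and viewed, and the job is handed in when it is done.

Besides the shell and the picture viewer there is one more tool, called after "Request:" as name(argument=value, ...) on one line, values as JSON. drive_tool: Moves the arm, as the interface text tells. Its arguments: {"type":"object","properties":{"motion":{"type":"array","items":{"type":"array","items":{"type":"number"}}},"grip":{"type":"number"},"force":{"type":"number"}},"required":["motion"]}

```bash
ls; mkdir -p pics; python3 - <<'E'
from bench import r
import cv2
s=r.read_state(); print(s)
for n in ["side","top","wrist"]:
    print(n,r.calibration(n))
    cv2.imwrite(f"pics/{n}0.png",r.camera(n)[:,:,::-1])
E
```

```text
pics
{'time': 0.0, 'joint_positions': array([-1.35458521,  0.33286336, -0.06466067,  1.46095188,  0.0216085 ,
        1.3498819 , -0.08851007]), 'joint_vel': array([ 7.14038333e-04, -8.33148605e-04, -2.55253606e-04,  7.48081276e-05,
       -4.70204471e-04, -1.23556552e-03,  3.12341385e-04]), 'joint_torque': array([-7.46808964e-04, -6.23247886e+01,  2.45507219e-02, -3.89902461e+01,
       -6.13452774e-02,  3.97087354e-02,  1.15888229e-04]), 'ee_pos': array([0.14778726, 0.6069065 , 0.2407541 ]), 'eef_rot': array([ 0.0837431 ,  0.7020996 , -0.0847378 ,  0.70204184]), 'ft_force': array([-0.35210217,  0.01725091,  0.16107274]), 'torque': array([0.00057818, 0.02581471, 0.01961508]), 'width': 0.08683544166927995}
side {'fx': 487.1550664849563, 'fy': 487.1550664849563, 'cx': 320.3939027596954, 'cy': 244.9213672529031, 'xyz': array([ 0.41270118, -0.68430648,  0.86709831]), 'orientation': array([ 0.35721744, -0.03511822, -0.06835819,  0.93085422])}
top {'fx': 599.7485077793212, 'fy': 599.7485077793212, 'cx': 313.7625164374301, 'cy': 243.42281611674488, 'xyz': array([ 0.34241229, -0.00277703,  1.60353284]), 'orientation': array([ 0.05080099, -0.04761826, -0.69849726,  0.7122172 ])}
wrist {'fx': 332.66785899979385, 'fy': 332.66785899979385, 'cx': 317.3504058201903, 'cy': 239.96130765514982, 'xyz': array([0.07163709, 0.62474236, 0.38434971]), 'orientation': array([-0.11119022, -0.08739555,  0.61197703,  0.77812779])}
```

View pics/side0.png

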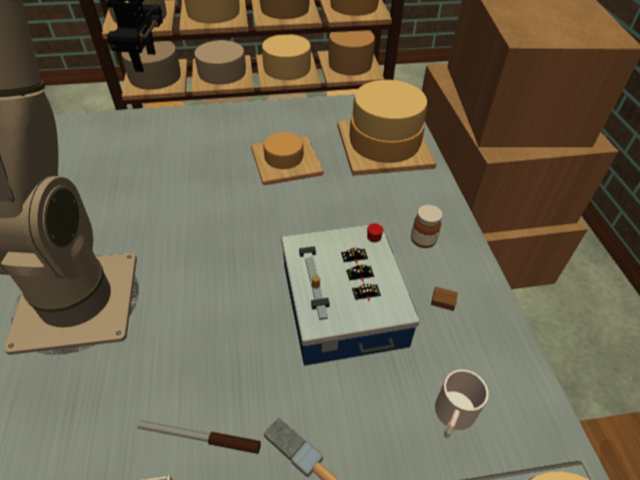

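View pics/top0.png

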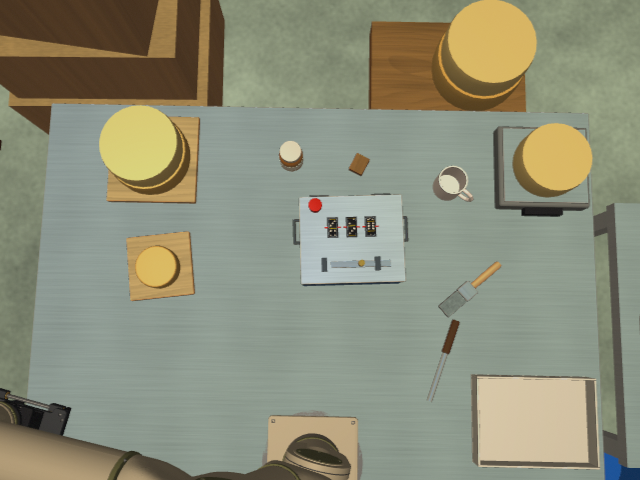

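View pics/wrist0.png

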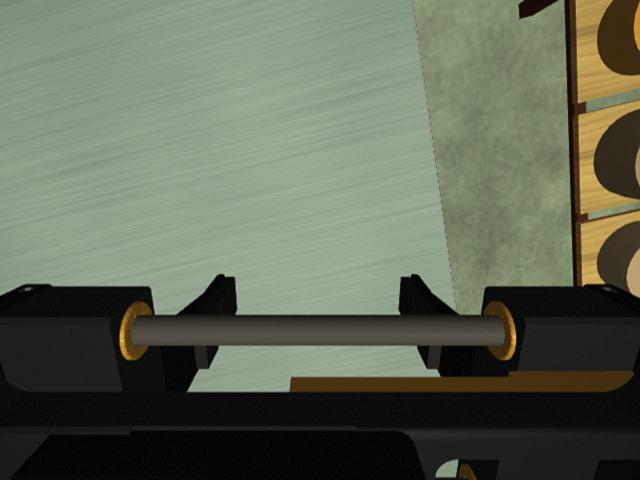

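The case is straight ahead of the base. In the top view its lid spans about cols 300-405 and rows 195-285, with the tin at (315,205) and the knob at (361,263). I'll enlarge both views.

```bash
cat > h.py <<'E'
import numpy as np, cv2
from scipy.spatial.transform import Rotation as R
from bench import r
def ray(c,u,v):
    d=np.array([(u-c['cx'])/c['fx'],-(v-c['cy'])/c['fy'],-1.]); return R.from_quat(c['orientation']).apply(d)
def at(c,u,v,z):
    d=ray(c,u,v); t=(z-c['xyz'][2])/d[2]; return c['xyz']+t*d
def proj(c,p):
    q=R.from_quat(c['orientation']).inv().apply(np.array(p)-c['xyz']); return c['cx']+c['fx']*q[...,0]/-q[...,2], c['cy']-c['fy']*q[...,1]/-q[...,2]
E
python3 - <<'E'
import cv2
a=cv2.imread('pics/top0.png')[185:295,285:420]; cv2.imwrite('pics/topc.png',cv2.resize(a,None,fx=5.4,fy=5.4,interpolation=cv2.INTER_CUBIC))
a=cv2.imread('pics/side0.png')[220:365,275:425]; cv2.imwrite('pics/sidec.png',cv2.resize(a,None,fx=4,fy=4,interpolation=cv2.INTER_CUBIC))
E
```

```text
(no output)
```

View pics/topc.png

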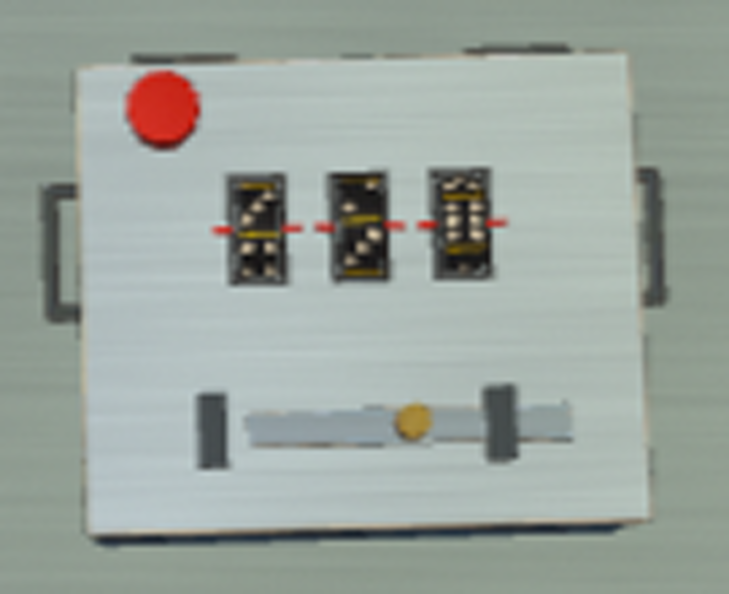

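View pics/sidec.png

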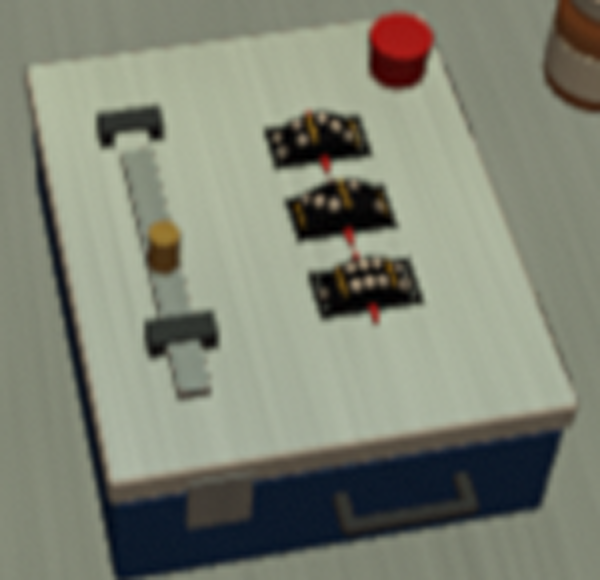

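```bash
cat > fit.py <<'E'
from h import *
from scipy.optimize import least_squares
T=r.calibration('top');S=r.calibration('side')
f=5.4;tp=lambda x,y:(285+(x+.5)/f-.5,185+(y+.5)/f-.5)
sp=lambda x,y:(275+(x+.5)/4-.5,220+(y+.5)/4-.5)
obs=[(T,(.11,.13,.1),tp(78,68)),(T,(.11,-.13,.1),tp(628,53)),(T,(-.11,-.13,.1),tp(650,518)),(T,(-.11,.13,.1),tp(90,534)),
(S,(-.11,.13,.1),sp(30,66)),(S,(-.11,-.13,.1),sp(112,487)),(S,(.11,-.13,.1),sp(577,408))]
def w(p,q):
    c,s=np.cos(p[2]),np.sin(p[2]); return np.array([p[0]+c*q[0]-s*q[1],p[1]+s*q[0]+c*q[1],q[2]])
def res(p): return np.concatenate([np.array(proj(c,w(p,q)))-o for c,q,o in obs])
s=least_squares(res,[.6,-.03,0],loss='soft_l1'); P=s.x; print(P,np.degrees(P[2]));print(res(P).round(1).reshape(-1,2))
for n,q in dict(left=(.03,.048,.115),mid=(.03,0,.115),right=(.03,-.048,.115),knobtop=(-.065,0,.132)).items():
    print(n,w(P,q).round(4), [np.round(proj(c,w(P,q)),1) for c in (T,S)])
print('knob',at(T,*tp(414,420),.132))
E
python3 fit.py
python3 - <<'E'
from h import *
s=r.read_state();print(R.from_quat(s['eef_rot']).as_matrix().round(3))
E
```

```text
[ 0.56790343 -0.09064182  0.04530185] 2.595604793637691
[[ 0.7  0. ]
 [ 0.4  0.2]
 [ 0.4 -0.1]
 [ 0.5 -0.4]
 [-0.4  0.1]
 [ 0.  -1.5]
 [-0.1 -1. ]]
left [ 0.5957 -0.0413  0.115 ] [array([332.9, 226.2]), array([354.6, 250.8])]
mid [ 0.5979 -0.0893  0.115 ] [array([352. , 225.7]), array([360.4, 268.6])]
right [ 0.6    -0.1372  0.115 ] [array([371.1, 225.2]), array([366.7, 287.5])]
knobtop [ 0.503  -0.0936  0.132 ] [array([353.7, 262.5]), array([313.7, 270. ])]
knob [ 0.50373585 -0.11213563  0.132     ]
[[-0.     0.237  0.972]
 [-0.001  0.972 -0.237]
 [-1.    -0.001  0.   ]]
```

```bash
python3 - <<'E'
from h import *
s=r.read_state();M=R.from_quat(s['eef_rot']).as_matrix();c=r.calibration('wrist')
Mc=R.from_quat(c['orientation']).as_matrix()
rel=M.T@(c['xyz']-s['ee_pos']);Rr=M.T@Mc
print(rel, (M.T@Mc[:,2]*-1).round(3))
np.savez('wc.npz',rel=rel,Rr=Rr)
P=[.568,-.0906,.0453]
a=P[2]
M2=np.array([[0,-np.sin(a),np.cos(a)],[0,np.cos(a),np.sin(a)],[-1,0,0]])
for t in [(.5,-.09,.25),(.52,-.09,.22),(.56,-.09,.25),(.6,-.09,.3)]:
    cc=dict(c);cc['xyz']=np.array(t)+M2@rel;cc['orientation']=R.from_matrix(M2@Rr).as_quat()
    print(t,[np.round(proj(cc,q)) for q in [(.5957,-.0413,.115),(.6,-.1372,.115),(.504,-.112,.132)]])
def d(x,y,z): print((100*M.T@(np.array([x,y,z])-s['ee_pos'])).round(2))
d(.43,.25,.25);d(.5,-.09,.25);d(.56,-.09,.25)
E
```

```text
[-0.14353053 -0.000912   -0.0781786 ] [0.96  0.001 0.28 ]
(0.5, -0.09, 0.25) [array([364., 336.]), array([263., 335.]), array([291., 246.])]
(0.52, -0.09, 0.22) [array([371., 334.]), array([258., 334.]), array([289., 232.])]
(0.56, -0.09, 0.25) [array([370., 277.]), array([264., 277.]), array([293., 172.])]
(0.6, -0.09, 0.3) [array([366., 221.]), array([271., 221.]), array([298., 121.])]
[ -0.87 -28.01  35.87]
[ -0.84 -59.39  50.71]
[ -0.84 -57.97  56.54]
```

Request:
drive_tool(motion=[[0, -4, 5, 0], [0, -8, 10, -1], [0, -11, 14, -2], [0, -14, 18, -3], [0, -17, 22, -3.25], [0, -20, 26, -3.25], [0, -23, 29.5, -3.25], [0, -26, 33, -3.25], [0, -29.5, 36, -3.25], [0, -33, 38.5, -3.25], [0, -36.5, 41, -3.25], [0, -40, 43.5, -3.25], [0, -43, 46, -3.25], [0, -46, 49, -3.25], [0, -49, 52, -3.25], [0, -52, 55, -3.25], [0, -55, 58, -3.25], [0, -57.3, 59.5, -3.25], [0, -57.3, 59.5, -3.25], [0, -57.3, 59.5, -3.25]])

```text
time: 1.82
ee_pos: [0.591, -0.0927, 0.2415]
eef_rot: [-0.016, 0.707, 0.016, 0.707]
ft_force: [0.4, -0.2, 0.6]
width: 0.0874
```

```bash
python3 - <<'E'
from h import *
s=r.read_state();print(s['time'],s['ee_pos'],R.from_quat(s['eef_rot']).as_matrix().round(3),s['joint_vel'].round(3),s['ft_force'])
c=r.calibration('wrist');im=r.camera('wrist')[:,:,::-1];cv2.imwrite('pics/w1.png',im)
for q in [(.5957,-.0413,.115),(.598,-.0893,.115),(.6,-.1372,.115),(.504,-.112,.132)]: print(np.round(proj(c,q)))
E
```

```text
1.8167 [ 0.59100852 -0.09266261  0.24145017] [[ 0.    -0.045  0.999]
 [-0.     0.999  0.045]
 [-1.    -0.     0.   ]] [ 0.704  0.677  0.208 -0.69  -0.413  0.153  0.907] [ 0.37787024 -0.24854936  0.57192646]
[378. 247.]
[321. 247.]
[265. 247.]
[296. 129.]
```

View pics/w1.png

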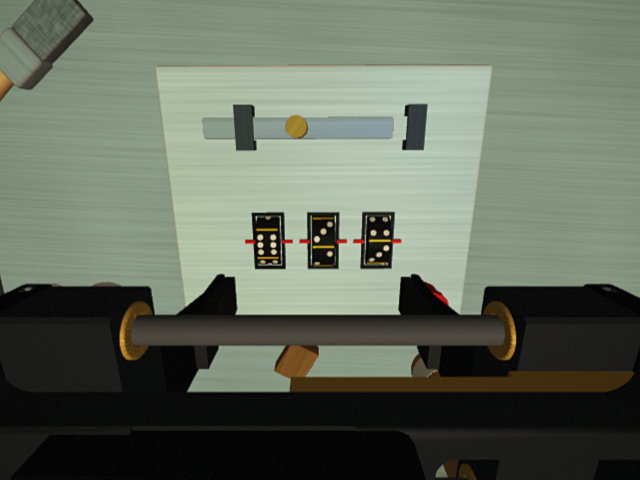

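```bash
python3 - <<'E'
from h import *
for i in range(3): r.camera('wrist')
s=r.read_state();print(s['time'],s['ee_pos'],s['joint_vel'].round(3),s['ft_force'])
c=r.calibration('wrist');im=r.camera('wrist')[:,:,::-1]
for q in [(.5957,-.0413,.101),(.598,-.0893,.101),(.6,-.1372,.101),(.504,-.112,.132)]: print(np.round(proj(c,q),1))
a=im[100:280,240:405][::-1,::-1];cv2.imwrite('pics/w2.png',cv2.resize(a[:90],None,fx=4.8,fy=4.8,interpolation=cv2.INTER_CUBIC))
E
```

```text
2.0167 [ 0.59028545 -0.09132208  0.24089409] [-0.035 -0.025 -0.031  0.015 -0.002 -0.001 -0.009] [0.01045323 0.47217924 0.08649125]
[373.4 243.6]
[319.4 243.8]
[265.6 243.8]
[294.1 130.4]
```

View pics/w2.png

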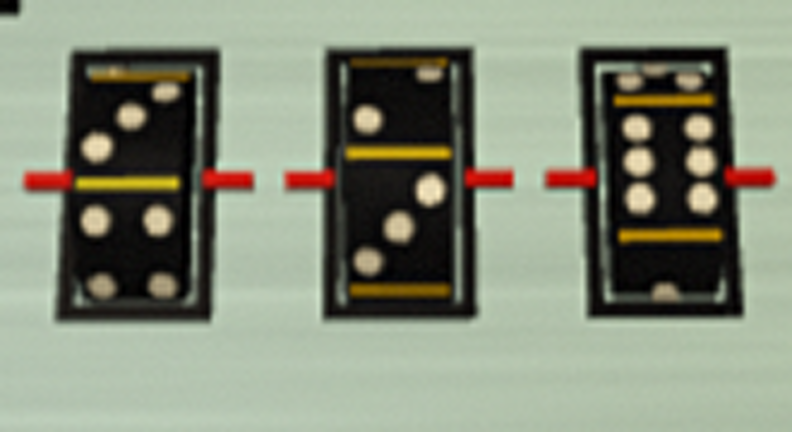

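```bash
cat > ang.py <<'E'
from h import *
from scipy.optimize import least_squares
P=[.568,-.0906,.0453]
def w(q):
    c,s=np.cos(P[2]),np.sin(P[2]); return np.array([P[0]+c*q[0]-s*q[1],P[1]+s*q[0]+c*q[1],q[2]])
def fit(c,y,bars,markrow,prior=2.0):
    # bars: list of (number k: bar between k and k+1, orig row); theta k+.5 at top = (k-.5)*pi/3
    dm=markrow-proj(c,w((.03,y,.101)))[1]
    def f(p):
        th,dz=p; e=[]
        for k,row in bars:
            a=th-(k-.5)*np.pi/3   # shift toward +x
            e.append(proj(c,w((.03+.025*np.sin(a),y,.09+dz+.025*np.cos(a))))[1]+dm-row)
        return np.array(e+[dz*1000/prior])
    s=least_squares(f,[(bars[0][0]-.5)*np.pi/3,0],x_scale=[1,.001]); return s.x, s.fun
E
python3 - <<'E'
from ang import *
c=r.calibration('wrist')
o=lambda v:279-(v+.5)/4.8+.5
for n,y,b,m in [('L',.048,[(3,183),(2,77)],181),('M',0,[(2,153),(3,290),(1,62)],180),('R',-.048,[(5,100),(6,236)],178)]:
    print(n,fit(c,y,[(k,o(v)) for k,v in b],o(m)))
E
```

```text
L (array([ 2.43811251e+00, -3.68073265e-04]), array([-0.10380525,  0.32154165, -0.18403663]))
M (array([1.58778390e+00, 1.01084524e-03]), array([-0.00912761,  0.15373727, -0.72766324,  0.50542262]))
R (array([5.17865261e+00, 3.15952469e-05]), array([-0.04540341,  0.0324398 ,  0.01579762]))
```

Request:
drive_tool(motion=[[0, 2, 0, 0], [1, 4, 0, 0], [3, 5, 0, 0], [5, 5, 0, 0], [7, 5, 0, 0], [8.5, 5, 0, 0], [9.4, 5, 0, 0], [9.7, 5, 0, 0], [9.7, 5, 0, 0], [9.7, 5, 0, 0]], grip=255, force=10)

```text
time: 2.9
ee_pos: [0.5886, -0.0398, 0.1454]
eef_rot: [-0.016, 0.707, 0.016, 0.707]
ft_force: [0.5, -0.3, -1.2]
width: 0.0281
```

```bash
python3 - <<'E'
from h import *
s=r.read_state();print(s['time'],s['ee_pos'],s['joint_vel'].round(3),s['ft_force'],s['width'])
c=r.calibration('wrist');im=r.camera('wrist')[:,:,::-1];cv2.imwrite('pics/w3.png',im)
im=r.camera('side')[:,:,::-1];cv2.imwrite('pics/s3.png',cv2.resize(im[170:350,250:450],None,fx=4,fy=3,interpolation=cv2.INTER_CUBIC))
E
```

```text
2.9 [ 0.58855254 -0.03979386  0.14541847] [ 0.004 -0.003  0.003 -0.009 -0.    -0.001  0.003] [ 0.54687189 -0.34095462 -1.18752683] 0.028066125470237645
```

View pics/w3.png

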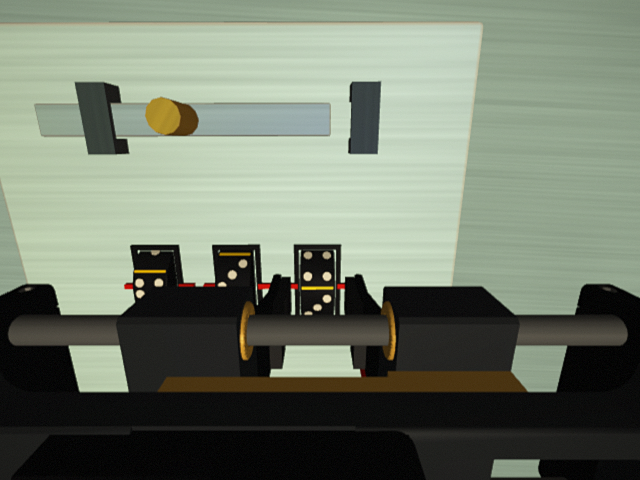

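View pics/s3.png

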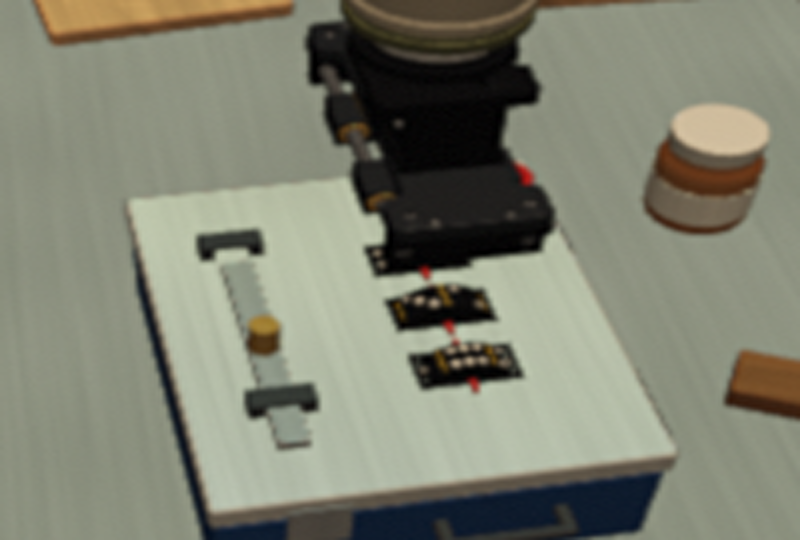

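Request:
drive_tool(motion=[[0.1, 0, 0, 0], [0.2, 0, 0, 0], [0.3, 0, 0, 0], [0.4, -0.1, 0, 0], [0.5, -0.1, 0, 0], [0.6, -0.1, 0, 0], [0.65, -0.1, 0, 0], [0.7, -0.1, 0, 0], [0.75, -0.1, 0, 0], [0.8, -0.1, 0, 0]])

```text
time: 3.83
ee_pos: [0.5882, -0.0412, 0.1365]
eef_rot: [-0.016, 0.707, 0.016, 0.707]
ft_force: [0.0, -0.6, -0.7]
width: 0.0005
```

Request:
drive_tool(motion=[[0.05, 0, 0, 0], [0.1, 0, 0, 0], [0.15, 0, 0, 0], [0.15, 0, 0, 0]])

```text
time: 4.17
ee_pos: [0.5882, -0.0412, 0.1349]
eef_rot: [-0.016, 0.707, 0.016, 0.707]
ft_force: [0.3, -1.0, 0.3]
width: 0.0007
```

Request:
drive_tool(motion=[[0.05, 0, 0, 0], [0.1, 0, 0, 0], [0.15, 0, 0, 0], [0.15, 0, 0, 0]])

```text
time: 4.5
ee_pos: [0.5883, -0.0412, 0.1335]
eef_rot: [-0.016, 0.707, 0.016, 0.707]
ft_force: [0.4, 0.6, 0.6]
width: 0.0004
```

Request:
drive_tool(motion=[[0.05, 0, 0, 0], [0.1, 0, 0, 0], [0.1, 0, 0, 0]])

```text
time: 4.75
ee_pos: [0.5883, -0.0413, 0.1328]
eef_rot: [-0.016, 0.707, 0.016, 0.707]
ft_force: [-1.7, 1.7, 4.6]
width: 0.0003
```

Request:
drive_tool(motion=[[0.05, 0, 0, 0], [0.1, 0, 0, 0], [0.1, 0, 0, 0]])

```text
time: 5.0
ee_pos: [0.5884, -0.0413, 0.1321]
eef_rot: [-0.016, 0.707, 0.016, 0.707]
ft_force: [-2.6, 0.1, 8.7]
width: 0.0005
```

Request:
drive_tool(motion=[[0, 0, 0.1, 0], [0, 0, 0.2, 0], [0, 0, 0.3, 0], [0, 0, 0.4, 0]])

```text
time: 5.33
ee_pos: [0.5924, -0.0411, 0.1322]
eef_rot: [-0.016, 0.707, 0.016, 0.707]
ft_force: [-2.2, 0.8, 8.1]
width: 0.0006
```

Request:
drive_tool(motion=[[0, 0, 0.1, 0], [0, 0, 0.2, 0], [0, 0, 0.3, 0], [0, 0, 0.4, 0], [0, 0, 0.5, 0], [0, 0, 0.6, 0], [0, 0, 0.7, 0], [0, 0, 0.8, 0], [0, 0, 0.9, 0], [0, 0, 0.9, 0]])

```text
time: 6.17
ee_pos: [0.6015, -0.0406, 0.1322]
eef_rot: [-0.016, 0.707, 0.016, 0.707]
ft_force: [-3.6, 0.6, 8.2]
width: 0.0002
```

Request:
drive_tool(motion=[[-0.3, 0, 0, 0], [-0.8, 0, 0, 0], [-1, -1, 0, 0], [-1, -3, 0, 0], [-1, -4.8, 0.6, 0], [-1, -4.8, 0.6, 0], [-1, -4.8, 0.6, 0]])

```text
time: 6.75
ee_pos: [0.6092, -0.0902, 0.1415]
eef_rot: [-0.015, 0.707, 0.015, 0.707]
ft_force: [0.3, 0.1, -0.3]
width: 0.0004
```

```bash
python3 - <<'E'
from h import *
s=r.read_state();print(s['time'],s['ee_pos'],s['joint_vel'].round(3),s['ft_force'],s['width'])
c=r.calibration('wrist');im=r.camera('wrist')[:,:,::-1];cv2.imwrite('pics/w4.png',im)
E
```

```text
6.75 [ 0.60916972 -0.09024406  0.14146938] [-0.028 -0.007 -0.027  0.01  -0.004  0.001 -0.013] [ 0.29576655  0.09179877 -0.32321894] 0.0003665004341553269
```

View pics/w4.png

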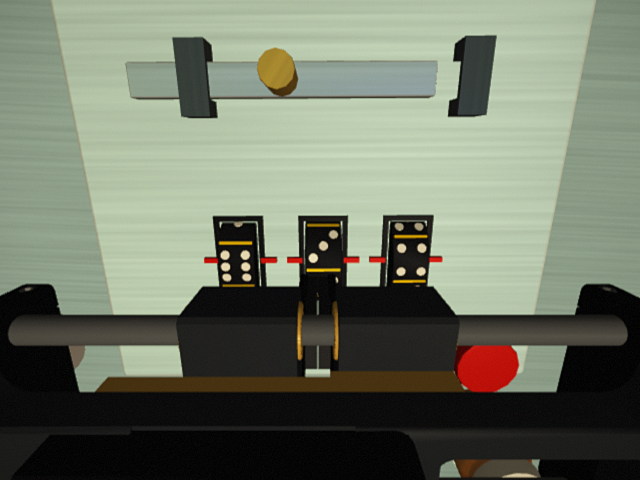

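```bash
python3 - <<'E'
from ang import *
c=r.calibration('wrist')
a=cv2.imread('pics/w4.png')[200:300,195:450][::-1,::-1];cv2.imwrite('pics/w4c.png',cv2.resize(a,None,fx=3.1,fy=5,interpolation=cv2.INTER_CUBIC))
for z in(1,3): print(fit(c,.048,[(4,236.5),(3,282)],259,z), fit(c,0,[(2,270),(3,225.5)],259.5,z), fit(c,-.048,[(6,242.5),(5,286)],260,z))
E
```

```text
(array([2.97318034e+00, 1.90328093e-04]), array([ 0.4391814 , -0.56606592,  0.19032809])) (array([1.61010523e+00, 4.41907050e-06]), array([-0.03830037,  0.04976121,  0.00441907])) (array([5.17871040e+00, 9.88960338e-05]), array([ 0.15900979, -0.24845771,  0.09889603]))
(array([2.95848181e+00, 1.11026209e-03]), array([ 0.29503311, -0.37191298,  0.37008736])) (array([1.60959085e+00, 3.81310951e-05]), array([-0.03683759,  0.04789877,  0.01271037])) (array([5.17231415e+00, 4.91225514e-04]), array([ 0.08898565, -0.13762283,  0.16374184]))
```

View pics/w4c.png

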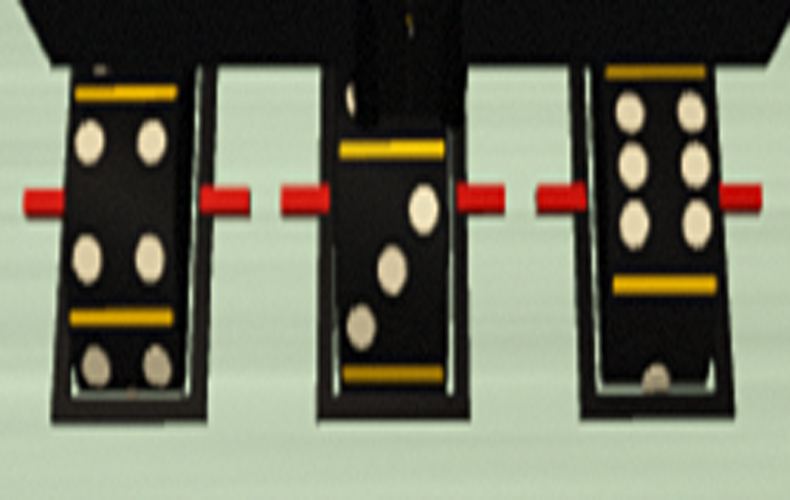

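Request:
drive_tool(motion=[[0.2, 0.1, -0.4, 0], [0.4, 0.1, -0.4, 0], [0.4, 0.1, -0.4, 0]])

```text
time: 7.05
ee_pos: [0.6048, -0.0865, 0.1369]
eef_rot: [-0.016, 0.707, 0.016, 0.707]
ft_force: [-0.9, 0.0, 0.6]
width: 0.0004
```

Request:
drive_tool(motion=[[0.05, 0, 0, 0], [0.1, 0, 0, 0], [0.1, 0, 0, 0]])

```text
time: 7.3
ee_pos: [0.6053, -0.0873, 0.1365]
eef_rot: [-0.016, 0.707, 0.016, 0.707]
ft_force: [-0.4, 1.1, 0.2]
width: 0.0004
```

Request:
drive_tool(motion=[[0.05, 0, 0, 0], [0.1, 0, 0, 0], [0.1, 0, 0, 0]])

```text
time: 7.55
ee_pos: [0.6054, -0.0874, 0.1358]
eef_rot: [-0.016, 0.707, 0.016, 0.707]
ft_force: [-0.6, 0.6, 4.0]
width: 0.0006
```

Request:
drive_tool(motion=[[0.05, 0, 0, 0], [0.1, 0, 0, 0], [0.1, 0, 0, 0]])

```text
time: 7.8
ee_pos: [0.6055, -0.0874, 0.135]
eef_rot: [-0.016, 0.707, 0.016, 0.707]
ft_force: [-3.1, 1.7, 8.1]
width: 0.0004
```

Request:
drive_tool(motion=[[0, 0, -0.1, 0], [0, 0, -0.2, 0], [0, 0, -0.3, 0], [0, 0, -0.4, 0], [0, 0, -0.4, 0]])

```text
time: 8.22
ee_pos: [0.6025, -0.0875, 0.1355]
eef_rot: [-0.016, 0.706, 0.016, 0.708]
ft_force: [2.4, 1.0, 4.9]
width: 0.0005
```

Request:
drive_tool(motion=[[0.05, 0, 0, 0], [0.05, 0, -0.1, 0], [0.05, 0, -0.2, 0], [0.05, 0, -0.3, 0], [0.05, 0, -0.4, 0], [0.05, 0, -0.5, 0], [0.05, 0, -0.5, 0]])

```text
time: 8.8
ee_pos: [0.5977, -0.0877, 0.1352]
eef_rot: [-0.016, 0.706, 0.016, 0.708]
ft_force: [2.5, 0.9, 6.9]
width: 0.0007
```

Another 6 mm should finish this wheel.

Request:
drive_tool(motion=[[0.02, 0, -0.1, 0], [0.02, 0, -0.2, 0], [0.02, 0, -0.3, 0], [0.02, 0, -0.4, 0], [0.02, 0, -0.5, 0], [0.02, 0, -0.6, 0], [0.02, 0, -0.6, 0]])

```text
time: 9.38
ee_pos: [0.5918, -0.088, 0.1351]
eef_rot: [-0.016, 0.706, 0.016, 0.708]
ft_force: [2.0, 0.2, 6.9]
width: 0.0002
```

Request:
drive_tool(motion=[[-0.3, 0, 0, 0], [-0.7, 0, 0, 0], [-0.8, -2, 0.5, 0], [-0.8, -4.9, 1.8, 0], [-0.8, -4.9, 1.8, 0], [-0.8, -4.9, 1.8, 0]])

```text
time: 9.88
ee_pos: [0.6101, -0.1385, 0.1415]
eef_rot: [-0.015, 0.707, 0.014, 0.707]
ft_force: [-0.0, 0.9, 0.1]
width: 0.0009
```

```bash
python3 - <<'E'
from ang import *
s=r.read_state();print(s['time'],s['ee_pos'],s['joint_vel'].round(3),s['ft_force'],s['width'])
c=r.calibration('wrist');im=r.camera('wrist')[:,:,::-1];cv2.imwrite('pics/w5.png',im)
E
```

```text
9.8833 [ 0.61008933 -0.13852783  0.14149538] [-0.029 -0.016 -0.03   0.022 -0.003  0.001 -0.016] [-6.80177723e-04  8.84953256e-01  9.85184441e-02] 0.0008515019540341918
```

View pics/w5.png

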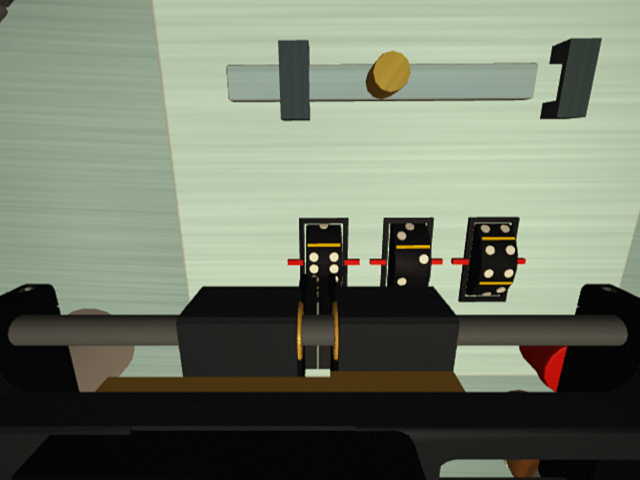

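Request:
drive_tool(motion=[[0.2, 0.05, -0.2, 0], [0.3, 0.05, -0.2, 0], [0.3, 0.05, -0.2, 0]])

```text
time: 10.18
ee_pos: [0.6081, -0.1348, 0.1384]
eef_rot: [-0.016, 0.707, 0.017, 0.707]
ft_force: [-0.4, 0.2, -0.0]
width: 0.0006
```

Request:
drive_tool(motion=[[0.05, 0, 0, 0], [0.1, 0, 0, 0], [0.1, 0, 0, 0]])

```text
time: 10.43
ee_pos: [0.6085, -0.1357, 0.1378]
eef_rot: [-0.016, 0.707, 0.016, 0.707]
ft_force: [1.0, -0.1, 0.8]
width: 0.0005
```

Request:
drive_tool(motion=[[0.05, 0, 0, 0], [0.1, 0, 0, 0], [0.1, 0, 0, 0]])

```text
time: 10.68
ee_pos: [0.6084, -0.1359, 0.1367]
eef_rot: [-0.016, 0.707, 0.016, 0.707]
ft_force: [-0.7, 0.5, -0.6]
width: 0.0005
```

Request:
drive_tool(motion=[[0.05, 0, 0, 0], [0.1, 0, 0, 0], [0.1, 0, 0, 0]])

```text
time: 10.93
ee_pos: [0.6084, -0.1359, 0.1357]
eef_rot: [-0.016, 0.707, 0.016, 0.707]
ft_force: [-0.5, -0.4, 0.1]
width: 0.0006
```

Request:
drive_tool(motion=[[0.05, 0, 0, 0], [0.1, 0, 0, 0], [0.1, 0, 0, 0]])

```text
time: 11.18
ee_pos: [0.6084, -0.1359, 0.1347]
eef_rot: [-0.016, 0.707, 0.016, 0.707]
ft_force: [0.6, -1.0, 0.3]
width: 0.0005
```

Request:
drive_tool(motion=[[0.05, 0, 0, 0], [0.1, 0, 0, 0], [0.1, 0, 0, 0]])

```text
time: 11.43
ee_pos: [0.6084, -0.1359, 0.1337]
eef_rot: [-0.016, 0.707, 0.016, 0.707]
ft_force: [-0.8, 0.7, 0.1]
width: 0.0003
```

Request:
drive_tool(motion=[[0.05, 0, 0, 0], [0.1, 0, 0, 0], [0.1, 0, 0, 0]])

```text
time: 11.68
ee_pos: [0.6085, -0.136, 0.133]
eef_rot: [-0.016, 0.707, 0.016, 0.707]
ft_force: [-1.3, 0.1, 3.4]
width: 0.0006
```

Request:
drive_tool(motion=[[0.05, 0, 0, 0], [0.1, 0, 0, 0], [0.13, 0, 0, 0], [0.13, 0, 0, 0], [0.14, 0, -0.1, 0], [0.15, 0, -0.2, 0], [0.16, 0, -0.3, 0], [0.16, 0, -0.3, 0]])

```text
time: 12.35
ee_pos: [0.6069, -0.136, 0.1324]
eef_rot: [-0.016, 0.706, 0.016, 0.708]
ft_force: [2.8, 0.0, 5.3]
width: 0.0004
```

Request:
drive_tool(motion=[[0.05, 0, 0, 0], [0.05, 0, -0.1, 0], [0.06, 0, -0.2, 0], [0.06, 0, -0.3, 0], [0.07, 0, -0.4, 0], [0.07, 0, -0.5, 0], [0.08, 0, -0.6, 0], [0.08, 0, -0.6, 0]])

```text
time: 13.02
ee_pos: [0.6012, -0.1363, 0.132]
eef_rot: [-0.016, 0.705, 0.016, 0.708]
ft_force: [2.1, -0.4, 7.8]
width: 0.0003
```

Request:
drive_tool(motion=[[0, 0, -0.1, 0], [0, 0, -0.2, 0], [0, 0, -0.3, 0], [0, 0, -0.4, 0], [0, 0, -0.5, 0], [0, 0, -0.6, 0], [0, 0, -0.7, 0], [0, 0, -0.8, 0], [0, 0, -0.8, 0]])

```text
time: 13.77
ee_pos: [0.5932, -0.1367, 0.1319]
eef_rot: [-0.016, 0.705, 0.016, 0.708]
ft_force: [2.2, 0.7, 8.9]
width: 0.0005
```

Request:
drive_tool(motion=[[-0.3, 0, 0, 0], [-0.8, 0, 0.4, 0], [-0.9, 0, 1.6, 0], [-0.9, 0, 1.6, 0], [-0.9, 0, 1.6, 0], [-0.9, 0, 1.6, 0]])

```text
time: 14.27
ee_pos: [0.6069, -0.1361, 0.139]
eef_rot: [-0.016, 0.707, 0.016, 0.707]
ft_force: [0.4, 0.2, 0.6]
width: 0.0008
```

```bash
python3 - <<'E'
from ang import *
s=r.read_state();print(s['time'],s['ee_pos'],s['joint_vel'].round(3),s['ft_force'],s['width'],s['eef_rot'])
c=r.calibration('wrist');im=r.camera('wrist')[:,:,::-1];cv2.imwrite('pics/w6.png',im)
cv2.imwrite('pics/w6c.png',cv2.resize(im[200:300,280:540],None,fx=3,fy=5,interpolation=cv2.INTER_CUBIC))
for y in(.048,0,-.048):print(proj(c,w((.03,y,.101))))
E
```

```text
14.2667 [ 0.60692148 -0.13609616  0.13896819] [ 0.    -0.005  0.002  0.006 -0.001 -0.001  0.   ] [0.4440631  0.23693014 0.58777046] 0.0008255455521992318 [-0.01580409  0.70733362  0.01577173  0.70652717]
(np.float64(480.6873956377693), np.float64(270.50438039071696))
(np.float64(398.55790557824145), np.float64(270.5240200292989))
(np.float64(316.3845200667559), np.float64(270.5436701646076))
```

View pics/w6c.png

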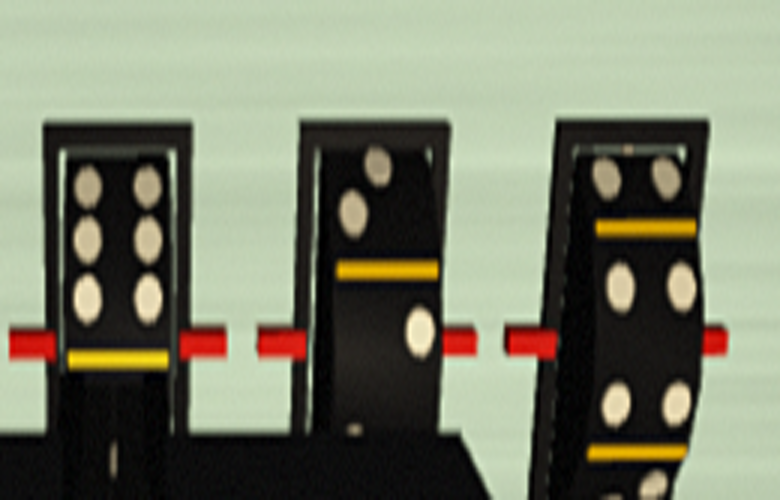

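```bash
cat >> ang.py <<'E'
def fitz(c,y,bars,markrow,dz):
    dm=markrow-proj(c,w((.03,y,.101)))[1]
    out=[]
    from scipy.optimize import brentq
    for k,row in bars:
        f=lambda a: proj(c,w((.03+.025*np.sin(a),y,.09+dz+.025*np.cos(a))))[1]+dm-row
        out.append(brentq(f,-.9,.9)+(k-.5)*np.pi/3)
    return np.round(out,3), round(float(dm),2)
E
python3 - <<'E'
from ang import *
c=r.calibration('wrist')
o=lambda v:200+(v+.5)/5-.5
print(fitz(c,.048,[(4,o(228)),(3,o(452))],o(342),-.0008))
print(fitz(c,0,[(2,o(270))],o(342),.0021))
print(fitz(c,-.048,[(5,o(359))],o(344),-.0008))
E
```

```text
(array([2.958, 2.966]), -2.52)
(array([1.017]), -2.56)
(array([4.578]), -2.19)
```

Request:
drive_tool(motion=[[0.2, 0, -0.1, 0], [0.35, 0, -0.1, 0], [0.45, 0, -0.1, 0], [0.5, 0, -0.1, 0], [0.55, 0, -0.1, 0], [0.6, 0, -0.1, 0], [0.65, 0, -0.1, 0], [0.65, 0, -0.1, 0]])

```text
time: 14.98
ee_pos: [0.6065, -0.136, 0.133]
eef_rot: [-0.016, 0.707, 0.016, 0.707]
ft_force: [-1.1, 0.6, 2.5]
width: 0.0009
```

Request:
drive_tool(motion=[[0.05, 0, 0, 0], [0.1, 0, 0, 0], [0.15, 0, 0, 0], [0.17, 0, 0, 0], [0.18, 0, -0.1, 0], [0.2, 0, -0.2, 0], [0.2, 0, -0.3, 0], [0.2, 0, -0.4, 0], [0.2, 0, -0.5, 0], [0.2, 0, -0.6, 0], [0.2, 0, -0.7, 0], [0.2, 0, -0.8, 0], [0.2, 0, -0.8, 0]])

```text
time: 16.07
ee_pos: [0.6, -0.1363, 0.1323]
eef_rot: [-0.016, 0.706, 0.016, 0.708]
ft_force: [2.1, 0.6, 6.6]
width: 0.0004
```

Request:
drive_tool(motion=[[0.02, 0, -0.1, 0], [0.02, 0, -0.2, 0], [0.02, 0, -0.3, 0], [0.02, 0, -0.33, 0], [0.02, 0, -0.33, 0]])

```text
time: 16.48
ee_pos: [0.5969, -0.1365, 0.1321]
eef_rot: [-0.016, 0.705, 0.016, 0.708]
ft_force: [3.4, 0.7, 7.1]
width: 0.0005
```

Request:
drive_tool(motion=[[-0.3, 0, 0, 0], [-0.8, 0, 0, 0], [-1, 2, 0, 0], [-1, 5, 0, 0], [-1, 8, 0, 0], [-1, 9.6, -0.5, 0], [-1, 9.6, -0.5, 0], [-1, 9.6, -0.5, 0]])

```text
time: 17.15
ee_pos: [0.5856, -0.0399, 0.1407]
eef_rot: [-0.016, 0.707, 0.017, 0.707]
ft_force: [0.0, -1.1, 0.4]
width: 0.0005
```

```bash
python3 - <<'E'
from ang import *
s=r.read_state();print(s['time'],s['ee_pos'],s['joint_vel'].round(3),s['ft_force'],s['width'],s['eef_rot'])
c=r.calibration('wrist');im=r.camera('wrist')[:,:,::-1];cv2.imwrite('pics/w7.png',im)
cv2.imwrite('pics/w7c.png',cv2.resize(im[220:320,120:380],None,fx=3,fy=5,interpolation=cv2.INTER_CUBIC))
E
```

```text
17.15 [ 0.58561353 -0.0399401   0.14070044] [ 0.032  0.007  0.028 -0.008  0.003 -0.002  0.011] [ 0.02369172 -1.05626716  0.39948575] 0.0004996748860593047 [-0.01647251  0.7070851   0.01665032  0.70674046]
```

View pics/w7c.png

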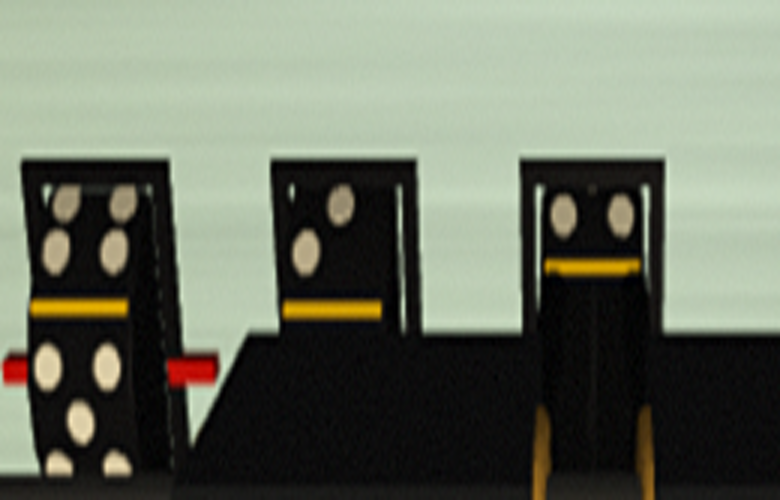

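Request:
drive_tool(motion=[[0.2, -0.1, 0.7, 0], [0.4, -0.1, 0.7, 0], [0.55, -0.1, 0.7, 0], [0.65, -0.1, 0.7, 0], [0.7, -0.1, 0.7, 0], [0.75, -0.1, 0.7, 0], [0.8, -0.1, 0.7, 0], [0.8, -0.1, 0.7, 0]])

```text
time: 17.87
ee_pos: [0.5929, -0.0421, 0.133]
eef_rot: [-0.016, 0.707, 0.016, 0.707]
ft_force: [-1.2, -1.9, 4.1]
width: 0.0007
```

Request:
drive_tool(motion=[[0.05, 0, 0, 0], [0.08, 0, 0, 0], [0.08, 0, 0.1, 0], [0.08, 0, 0.2, 0], [0.08, 0, 0.3, 0], [0.08, 0, 0.35, 0], [0.08, 0, 0.35, 0]])

```text
time: 18.45
ee_pos: [0.5966, -0.0419, 0.1324]
eef_rot: [-0.016, 0.707, 0.016, 0.707]
ft_force: [-2.2, -2.4, 6.5]
width: 0.0007
```

Request:
drive_tool(motion=[[0, 0, 0.1, 0], [0, 0, 0.1, 0]])

```text
time: 18.62
ee_pos: [0.5976, -0.0418, 0.1324]
eef_rot: [-0.016, 0.707, 0.016, 0.707]
ft_force: [-2.8, -3.2, 6.5]
width: 0.0007
```

Request:
drive_tool(motion=[[-0.3, 0, 0, 0], [-1, 0, 0, 0], [-3, -1, -0.6, 0], [-5, -3, -0.6, 0], [-7, -5, -0.6, 0], [-7, -5, -0.6, 0], [-7, -5, -0.6, 0], [-7, -5, -0.6, 0]])

```text
time: 19.28
ee_pos: [0.5936, -0.0905, 0.2015]
eef_rot: [-0.016, 0.707, 0.016, 0.707]
ft_force: [0.3, 0.5, 0.5]
width: 0.0005
```

```bash
python3 - <<'E'
from ang import *
s=r.read_state();print(s['time'],s['ee_pos'],s['joint_vel'].round(3),s['ft_force'],s['width'],s['eef_rot'])
c=r.calibration('wrist');im=r.camera('wrist')[:,:,::-1];cv2.imwrite('pics/w8.png',im)
for y in(.048,0,-.048):print(proj(c,w((.03,y,.101))))
E
```

```text
19.2833 [ 0.59356732 -0.09045497  0.20151549] [-0.012  0.01  -0.013  0.014  0.002 -0.002 -0.002] [0.33637748 0.48794524 0.48045213] 0.0005088709528453333 [-0.01577703  0.70707756  0.01647029  0.70676809]
(np.float64(380.7062809852886), np.float64(254.34459189308558))
(np.float64(318.7196686330325), np.float64(254.31868459843716))
(np.float64(256.6792436110244), np.float64(254.29275481279205))
```

View pics/w8.png

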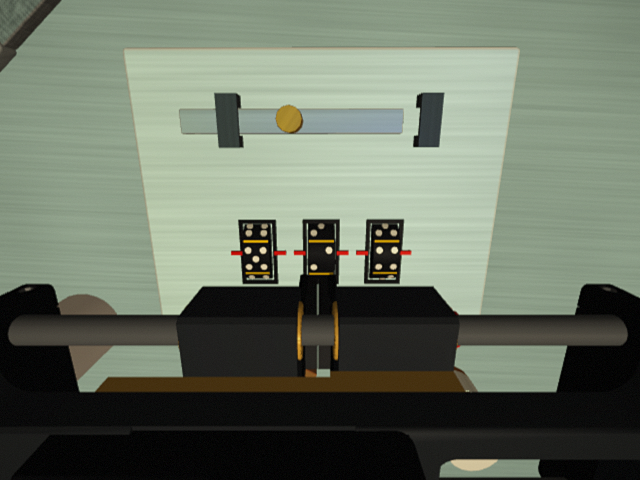

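The wheels in w8 now show 5, 2, 4 across the image, which is mirrored, so 4-2-5 from the robot. I'll measure the angles precisely.

```bash
python3 - <<'E'
from ang import *
a=cv2.imread('pics/w8.png');cv2.imwrite('pics/w8c.png',cv2.resize(a[212:292,225:415],None,fx=4.2,fy=7,interpolation=cv2.INTER_CUBIC))
E
```

```text
(no output)
```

View pics/w8c.png

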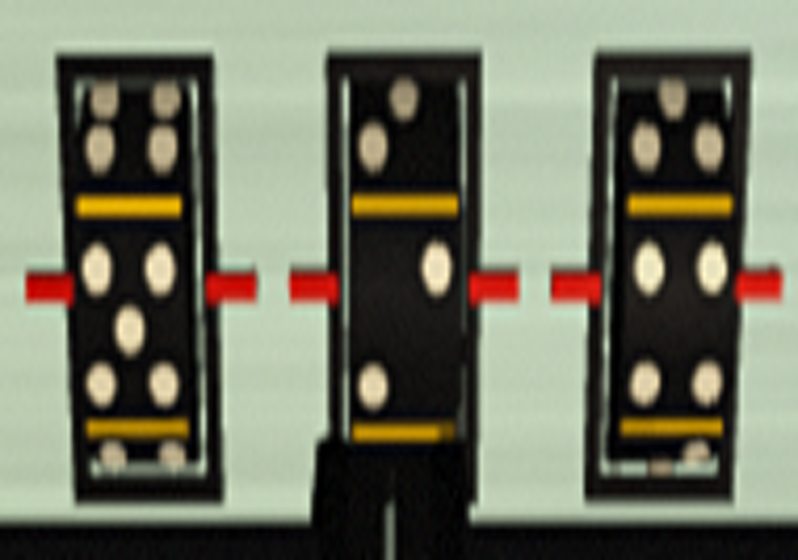

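```bash
python3 - <<'E'
from ang import *
c=r.calibration('wrist');o=lambda v:212+(v+.5)/7-.5
print(fitz(c,.048,[(4,o(205)),(3,o(428))],o(286),-.0008))
print(fitz(c,0,[(2,o(205)),(1,o(433))],o(286),.0021))
print(fitz(c,-.048,[(5,o(206)),(4,o(429))],o(287),-.0008))
# knob
print('knob',at(c,289,118,.132), at(r.calibration('top'),361.3,262.4,.132))
M=R.from_quat(r.read_state()['eef_rot']).as_matrix();print((100*M.T@(np.array([.5035,-.112,.132])-r.read_state()['ee_pos'])).round(2))
E
```

```text
(array([3.149, 3.162]), -2.43)
(array([1.02, 1.03]), -2.36)
(array([4.197, 4.208]), -2.15)
knob [ 0.50154546 -0.11160075  0.132     ] [ 0.50366433 -0.11223669  0.132     ]
[ 6.92 -1.78 -9.08]
```

Request:
drive_tool(motion=[[0, -1.5, -3, 0], [0, -3, -6, 0], [0, -5.2, -9.1, 0], [2, -5.2, -9.1, 0], [4, -5.2, -9.1, 0], [5.5, -5.2, -9.1, 0], [6.2, -5.2, -9.1, 0], [6.2, -5.2, -9.1, 0], [6.2, -5.2, -9.1, 0]])

```text
time: 20.08
ee_pos: [0.5051, -0.147, 0.1398]
eef_rot: [-0.016, 0.707, 0.016, 0.707]
ft_force: [-0.5, 0.2, 0.7]
width: 0.0006
```

```bash
python3 - <<'E'
from ang import *
s=r.read_state();print(s['time'],s['ee_pos'],s['joint_vel'].round(3),s['ft_force'])
cv2.imwrite('pics/w9.png',r.camera('wrist')[:,:,::-1]);cv2.imwrite('pics/s9.png',cv2.resize(r.camera('side')[200:350,250:450,::-1],None,fx=4,fy=4,interpolation=cv2.INTER_CUBIC))
E
```

```text
20.0833 [ 0.50512884 -0.14701059  0.13984448] [-0.001 -0.015  0.007 -0.017  0.002  0.002 -0.002] [-0.50849497  0.22177679  0.70374182]
```

View pics/s9.png

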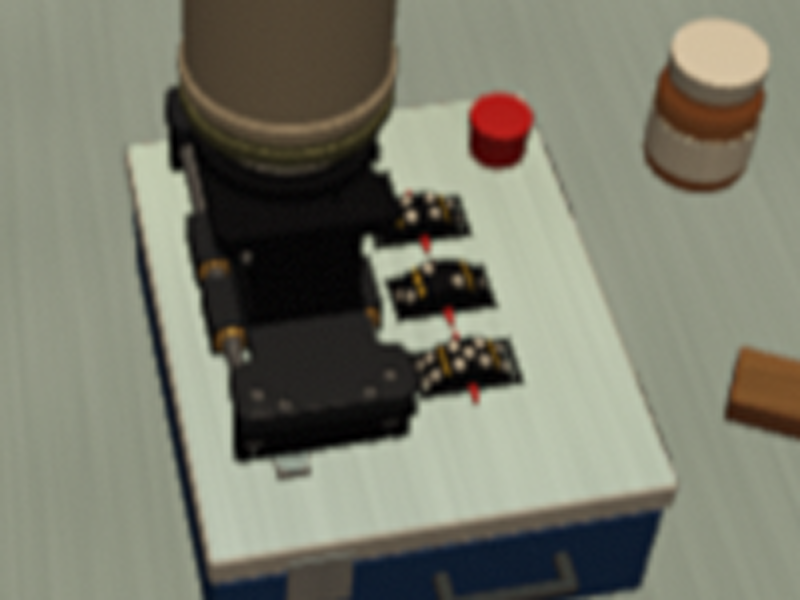

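View pics/w9.png

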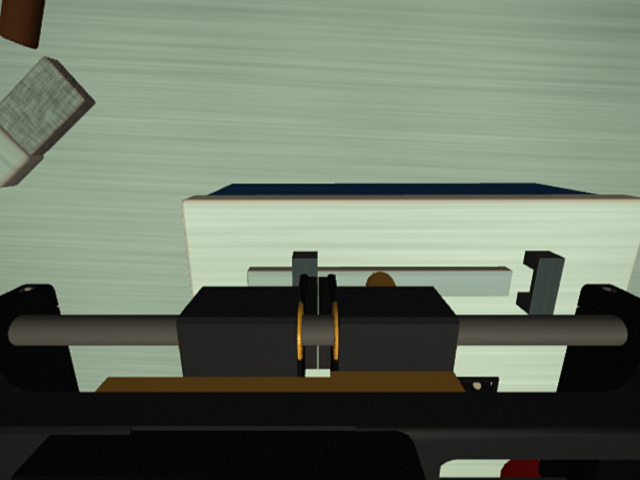

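Request:
drive_tool(motion=[[0.15, 0, -0.2, 0], [0.3, 0, -0.2, 0], [0.3, 0.4, -0.2, 0], [0.3, 0.8, -0.2, 0], [0.3, 1.1, -0.2, 0], [0.3, 1.4, -0.2, 0], [0.3, 1.7, -0.2, 0], [0.3, 2.0, -0.2, 0], [0.3, 2.0, -0.2, 0]])

```text
time: 20.93
ee_pos: [0.5022, -0.1272, 0.1369]
eef_rot: [-0.016, 0.707, 0.016, 0.707]
ft_force: [0.7, -0.6, -0.2]
width: 0.0004
```

Request:
drive_tool(motion=[[0, 0.3, 0, 0], [0, 0.6, 0, 0], [0, 0.9, 0, 0], [0, 1.2, 0, 0], [0, 1.5, 0, 0], [0, 1.8, 0, 0], [0, 2.1, 0, 0], [0, 2.4, 0, 0], [0, 2.4, 0, 0]])

```text
time: 21.68
ee_pos: [0.5011, -0.1028, 0.1369]
eef_rot: [-0.016, 0.707, 0.016, 0.707]
ft_force: [-0.3, 0.4, 0.6]
width: 0.0004
```

```bash
python3 - <<'E'
from ang import *
cv2.imwrite('pics/w10.png',r.camera('wrist')[:,:,::-1])
E
```

```text
(no output)
```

View pics/w10.png

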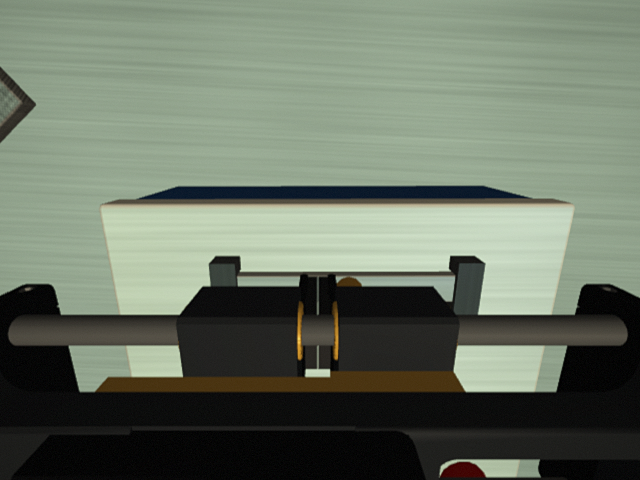

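Request:
drive_tool(motion=[[0, 0.3, 0, 0], [0, 0.6, 0, 0], [0, 0.8, 0, 0], [0, 1.0, 0, 0], [0, 1.0, 0, 0]])

```text
time: 22.15
ee_pos: [0.5006, -0.0932, 0.1369]
eef_rot: [-0.016, 0.707, 0.016, 0.707]
ft_force: [0.9, -1.4, -0.0]
width: 0.0004
```

Request:
drive_tool(motion=[[0, 0.05, 0, 0], [0, 0.1, 0, 0], [0, 0.1, 0, 0]])

```text
time: 22.4
ee_pos: [0.5006, -0.0928, 0.1369]
eef_rot: [-0.016, 0.707, 0.016, 0.707]
ft_force: [0.6, -1.3, 0.1]
width: 0.0005
```

Request:
drive_tool(motion=[[0, 0.05, 0, 0], [0, 0.1, 0, 0], [0, 0.1, 0, 0]])

```text
time: 22.65
ee_pos: [0.5005, -0.0917, 0.1369]
eef_rot: [-0.016, 0.707, 0.016, 0.707]
ft_force: [-0.3, -1.6, -0.3]
width: 0.0003
```

Request:
drive_tool(motion=[[0, 0.05, 0, 0], [0, 0.1, 0, 0], [0, 0.1, 0, 0]])

```text
time: 22.9
ee_pos: [0.5005, -0.0906, 0.1369]
eef_rot: [-0.016, 0.707, 0.016, 0.707]
ft_force: [-0.3, -2.0, -0.3]
width: 0.0008
```

Request:
drive_tool(motion=[[0, 0.05, 0, 0], [0, 0.1, 0, 0], [0, 0.1, 0, 0]])

```text
time: 23.15
ee_pos: [0.5005, -0.0896, 0.1369]
eef_rot: [-0.016, 0.707, 0.016, 0.707]
ft_force: [-0.7, -1.6, -1.1]
width: 0.0005
```

Request:
drive_tool(motion=[[0, 0.05, 0, 0], [0, 0.05, 0, 0]])

```text
time: 23.32
ee_pos: [0.5004, -0.0893, 0.1369]
eef_rot: [-0.016, 0.707, 0.016, 0.707]
ft_force: [-0.5, -2.1, -1.2]
width: 0.0005
```

Request:
drive_tool(motion=[[0, 0.05, 0, 0], [0, 0.1, 0, 0], [0, 0.1, 0, 0]])

```text
time: 23.57
ee_pos: [0.5004, -0.0891, 0.1369]
eef_rot: [-0.016, 0.707, 0.015, 0.707]
ft_force: [0.5, -5.2, -1.5]
width: 0.0007
```

Request:
drive_tool(motion=[[0, 0.05, 0, 0], [0, 0.1, 0, 0], [0, 0.1, 0, 0]])

```text
time: 23.82
ee_pos: [0.5004, -0.089, 0.137]
eef_rot: [-0.016, 0.707, 0.015, 0.707]
ft_force: [0.8, -9.4, -1.5]
width: 0.0007
```

```bash
python3 - <<'E'
from ang import *
cv2.imwrite('pics/w11.png',r.camera('wrist')[180:320,:,::-1])
E
```

```text
(no output)
```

View pics/w11.png

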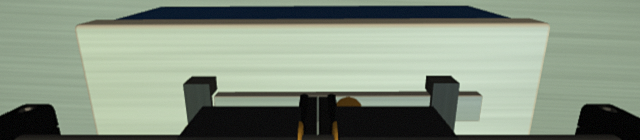

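The force rises to 9 N with no further travel, so the bolt is at its stop. I'll back off and verify.

Request:
drive_tool(motion=[[0, -0.3, 0, 0], [0, -0.8, 0, 0], [-2, -0.8, 0, 0], [-5, -0.8, 2, 0], [-8, -0.8, 6, 0], [-9, 0, 9, 0], [-9, 0, 9, 0], [-9, 0, 9, 0], [-9, 0, 9, 0]])

```text
time: 24.62
ee_pos: [0.5899, -0.0832, 0.2262]
eef_rot: [-0.016, 0.707, 0.016, 0.706]
ft_force: [-0.0, -0.7, -0.6]
width: 0.0003
```

```bash
python3 - <<'E'
from ang import *
s=r.read_state();print(s['time'],s['ee_pos'],s['joint_vel'].round(3),s['ft_force'])
c=r.calibration('wrist');im=r.camera('wrist')[:,:,::-1];cv2.imwrite('pics/w12.png',im)
cv2.imwrite('pics/t12.png',cv2.resize(r.camera('top')[:,:,::-1],None,fx=1,fy=1))
cv2.imwrite('pics/w12c.png',cv2.resize(im[90:290,160:480],None,fx=2.5,fy=3,interpolation=cv2.INTER_CUBIC))
E
```

```text
24.6167 [ 0.58988812 -0.08321329  0.2262455 ] [ 0.002 -0.022  0.008  0.03   0.005 -0.001 -0.002] [-0.00549085 -0.67736769 -0.60387377]
```

View pics/w12c.png

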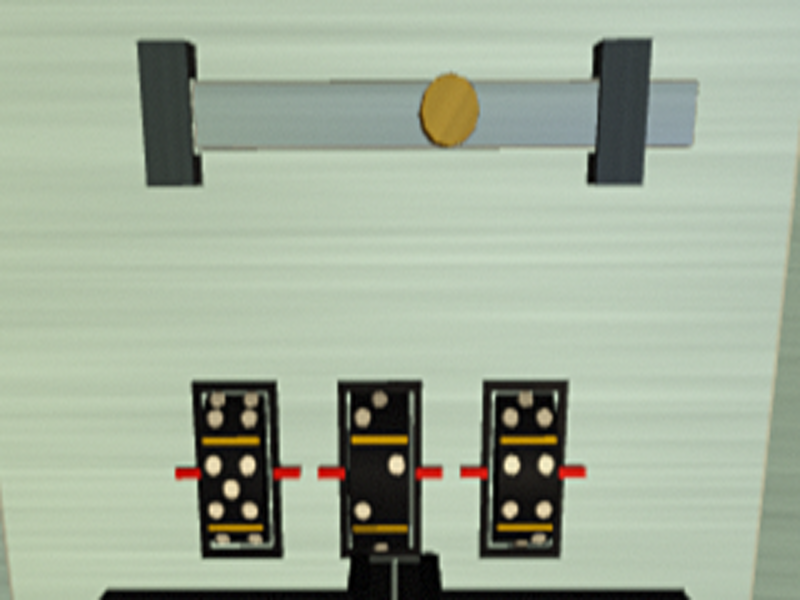

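View pics/t12.png

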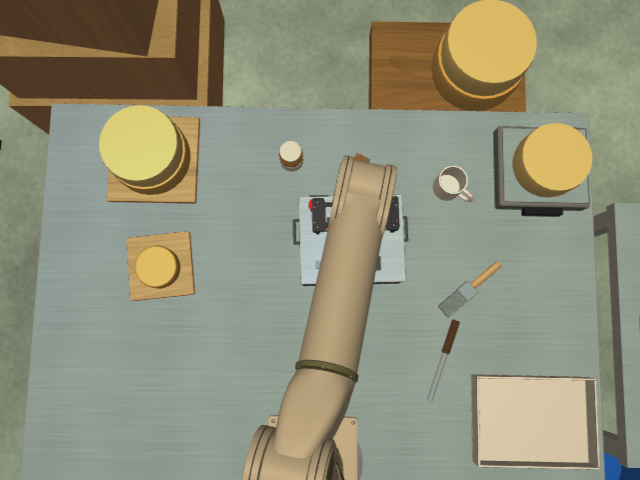

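```bash
python3 - <<'E'
from ang import *
c=r.calibration('wrist');u=lambda x:160+(x+.5)/2.5-.5;v=lambda y:90+(y+.5)/3-.5
k=at(c,u(449),v(110),.132);print('knob',k,'travel',k-np.array([.5015,-.1116,.132]))
for y,b,dz in [(.048,4,-.0008),(0,2,.0021),(-.048,5,-.0008)]: print(fitz(c,y,[(b,v(440)),(b-1,v(528))],v(472),dz))
s=r.read_state();print(s['joint_vel'].round(3),s['ft_force']); r.close_job()
E
```

```text
knob [ 0.49951682 -0.07280798  0.132     ] travel [-0.00198318  0.03879202  0.        ]
(array([3.151, 3.18 ]), -2.41)
(array([1.024, 1.019]), -2.46)
(array([4.199, 4.227]), -2.51)
[ 0.    -0.009  0.     0.003 -0.001 -0.001 -0.002] [-0.03714605  0.51902632  0.40932875]
the job is handed in; nothing more can be done
```

I set the wheels to 4-2-5 with light fingertip strokes and pushed the bolt's knob left to its stop. Then I backed the gripper well clear and handed the job in at about 24.6 s.

**Pressure:** I measured at most about 9 N on the wheels (limit 18 N) and 9.4 N on the bolt at its stop (limit 35 N). These are readings taken between moves, so any brief peak in between would not show.

| Last check | Measured | Target |
|---|---|---|
| Left wheel | about 3.16 rad | 3.142 ± 0.16 |
| Middle wheel | about 1.02 rad | 1.047 ± 0.16 |
| Right wheel | about 4.21 rad | 4.189 ± 0.16 |
| Bolt travel | about 38.8 mm (±2 mm) | over 36 mm |

- **Bolt:** the camera figure has about 2 mm of error, but the sharp rise in force at the end of the push also shows the bolt reached its stop.
- **Bystanders:** nothing had visibly moved in the last top view. The arm hid the label block and most of the wax tin there. I did not measure the bystanders numerically.
- **Disagreement:** the red marks sat about 2.5 pixels (roughly 2 mm) off my fitted case pose in the wrist camera. I corrected for this when measuring the wheel angles.

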